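Empty the bisque dish and gauge its floor

TASK

Tip the handled bisque dish over the white tub so that all three short clay kiln props drop into the tub, and stand the dish upright again on the middle of its plaster bat and let go of it. Then take the spring gauge out of its wooden stand and hold it upright with its tip on the dark dot on the dish's floor, pressing lightly, never hard, with the plunger about halfway in. Finish while still holding the gauge there, and leave the other things on the table alone.

Things in the scene. Friction and masses are not known exactly. Their poses are not given: they have to be found in the camera images.
- dish: White bisque dish with a straight side handle, loose, 0.2-0.4 kg, on the plaster bat, three kiln props in it. Origin: centre of underside; z up through the mouth. Round flared bowl 60 high, 84 dia at foot, 128 at rim, wall 5, floor's upper face at z = 6, 74 dia. Handle: round bar, 22 dia, along the dish's -x, centre line at z = 40, from the bowl's wall (x = -54) to its end at x = -169.
- handle (a point): Point on the centre line of the dish's handle, 125 from the bowl's axis (dish frame -125, 0, 40); a good place to grip, across the 22 bar. Axes as the dish's.
- dot (a point): Centre of the dark round dot, 16 in diameter, on the upper face of the dish's inner floor (dish frame 12, 0, 6). Between the props at the start. Axes as the dish's.
- bat: Fixed round plaster slab on the table, 160 in diameter, 30 thick; the dish starts on its centre. Origin: centre of its underside.
- tub: Fixed shallow white open box, 190 x 190 outside, 50 high, wall 4, floor 4. Origin: centre of its underside, x and y along its sides.
- stand: Fixed wooden block 70 x 70 x 66 high with a vertical 21 x 21 square hole in which the gauge stands. Origin: centre of its underside.
- gauge: Round metal spring gauge, loose, 0.1-0.16 kg, upright in the stand, hung by its collar. Origin: centre of the barrel's lower end; z up along it. Nose 18 dia to z = 40, collar 32 dia from 40 to 46 (rests on the stand), sleeve 22 dia with dark bands from 46 to the top at 130; grip it at about z = 95. Below the origin the thin plunger sticks out 22 when free. Raise 62 or more to clear the stand.
- plunger (a joint): How far the gauge's plunger is pushed into the barrel, m: 0 free, 0.016 fully in. Spring: about 0.5 N to start, then 0.15 N per mm (about 1.7 N halfway, 2.9 N fully in).
- tip (a point): Lowest point of the plunger's ball tip (6 in diameter); in the gauge frame (0, 0, -22 + plunger travel). z is along the gauge.
- prop0: Short kiln prop: solid fired-clay cylinder, 24 dia x 22 high, 20 g, loose; starts standing beside the other two on the dish's floor. Origin: centre of its underside.
- prop1: Short kiln prop: solid fired-clay cylinder, 24 dia x 22 high, 20 g, loose; starts standing beside the other two on the dish's floor. Origin: centre of its underside.
- prop2: Short kiln prop: solid fired-clay cylinder, 24 dia x 22 high, 20 g, loose; starts standing beside the other two on the dish's floor. Origin: centre of its underside.
- jar: Bystander: small glass jar with a white lid, 44 dia x 60 high; to be left alone. Origin at its underside.
- vase: Bystander: small terracotta bud vase, 46 dia x 55 high; to be left alone. Origin at its underside.
- flask: Bystander: green water bottle, 66 dia x 170 high; to be left alone. Origin at its underside.
- slip_pot: Bystander: grey plastic pot with a white lid, 70 dia x 70 high; to be left alone. Origin at its underside.
- paddle: Bystander: wooden paddle lying flat, 148 long, 12 thick; to be left alone. Origin at its underside.
- rib: Bystander: wooden disc (potter's rib), 56 dia x 8 thick; to be left alone. Origin at its underside.
Mind the look-alikes: they are no part of the job. What is shaped like the dish but purple is not meant.

How it is judged:
On the way, in this order (a step that is already met when the one before it is completed fails the run):
1. the dish is lifted and tipped over the tub (angle between dish's own z axis and vertical above 0.6 rad and horizontal distance between dish and tub below 0.15 m and height (world z) of dish above 0.065 m), for 0.1 s.
2. all three props lie in the tub and the dish stands upright on its bat, let go (x of prop0 in the frame of tub between -0.095 and 0.095 m and y of prop0 in the frame of tub between -0.095 and 0.095 m and x of prop1 in the frame of tub between -0.095 and 0.095 m and y of prop1 in the frame of tub between -0.095 and 0.095 m and x of prop2 in the frame of tub between -0.095 and 0.095 m and y of prop2 in the frame of tub between -0.095 and 0.095 m and z of prop0 in the frame of tub between -0.01 and 0.05 m and z of prop1 in the frame of tub between -0.01 and 0.05 m and z of prop2 in the frame of tub between -0.01 and 0.05 m and angle between dish's own z axis and vertical below 0.1 rad and horizontal distance between dish and bat below 0.035 m and z of dish in the frame of bat between 0.025 and 0.035 m and contact force between the fingers and dish below 0.2 N and linear speed of dish below 0.03 m/s), for 0.3 s.
3. the gauge is lifted out of its stand in the fingers (height (world z) of gauge above 0.07 m and contact force between the fingers and gauge above 1 N and contact force between gauge and stand below 0.1 N), for 0.2 s.
At the end, for the whole second after the job is handed in: Props in the tub; dish upright (6 degrees) on the bat within 35 mm of its centre, not touched by the fingers; gauge held at rest in the fingers, upright within 8 degrees, tip within 8 mm of the dot's centre, plunger 4 to 12 mm in, pressing with 0.6 to 4 N (x of prop0 in the frame of tub between -0.095 and 0.095 m and y of prop0 in the frame of tub between -0.095 and 0.095 m and x of prop1 in the frame of tub between -0.095 and 0.095 m and y of prop1 in the frame of tub between -0.095 and 0.095 m and x of prop2 in the frame of tub between -0.095 and 0.095 m and y of prop2 in the frame of tub between -0.095 and 0.095 m and z of prop0 in the frame of tub between -0.01 and 0.05 m and z of prop1 in the frame of tub between -0.01 and 0.05 m and z of prop2 in the frame of tub between -0.01 and 0.05 m and angle between dish's own z axis and vertical below 0.1 rad and horizontal distance between dish and bat below 0.035 m and z of dish in the frame of bat between 0.025 and 0.035 m and contact force between the fingers and dish below 0.2 N and distance between tip and dot below 0.008 m and angle between gauge's own z axis and vertical below 0.14 rad and value of joint plunger between 0.004 and 0.012 m and contact force between gauge and dish between 0.6 and 4 N and contact force between the fingers and gauge above 1 N and linear speed of gauge below 0.02 m/s); the arm keeps its last pose, push and grip.
It fails at once if the gauge is pressed hard on the dish (over 10 N) (contact force between gauge and dish above 10 N).
It fails at once if a bystander is moved more than 30 mm or knocked over (distance of any of jar, vase, flask, slip_pot, paddle, rib from where it was at the start of the episode above 0.03 m or angle between any of jar, vase, flask, slip_pot, paddle, rib's own z axis and vertical above 0.5 rad).
It also fails if it takes over 72 s, if anything falls off the work surface, if the arm or the gripper's body presses on something with over 40 N, if the wrist force passes 120 N, or if a joint passes its speed limit or range.

ROBOT

A 6-joint arm with a two-finger parallel gripper is mounted at the origin on the work surface. World frame = base frame: x ahead of the robot, y to its left, z up, the work surface at z = 0. Lengths are in m, angles in rad, forces in N, time in s.
With the tool pointing down it reaches from about 0.25 to 0.725 m from the base axis. Payload 4 kg.
Tool frame: the origin (TCP) lies on the centre line of the jaws, within the pads' length; the fingertips stand 17 mm ahead of it and the grasp point (between the pads) lies 2 mm behind it; z points along the fingers, y is the line along which they close (so a half turn about z gives the same grasp; the last joint's range is limited). The gripper opens to 85 mm and grips with 20 to 120 N. Pads are 22 mm wide; open, the fingers measure 114 mm over their backs; the gripper's body (76 mm by 85 mm) begins 54 mm behind the grasp point. The pads swing forward as they close: fully open they stand 13 mm farther back than shut.
Start: joints at [-1.223, 0.241, 0.005, 1.335, 0, 1.571], TCP at [0.17, -0.47, 0.248] pointing down, gripper open.
Joint ranges: [-2.72, 2.72], [-1.05, 1.87], [-1.09, 1.28], [-1.99, 2.15], [-1.42, 1.44], [-3.14, 3.14]. Speed limits (rad/s): [2.79, 2.79, 3.14, 3.14, 3.14, 3.14].

INTERFACE

Orientations are given as a unit quaternion [x, y, z, w].
In Python, from workcell import bot, camera, get_calibration gives the robot as it stands.
- The arm moves only by the tool apply_moves, never from a script. Its argument "steps" is a list of rows, each a list of 3 entries, a list of its own where there are three numbers: the shift along the tool's x, y, z as a fraction of full scale, then the turn, a rotation vector about the tool's x, y, z as a fraction of full scale, then the opening, from 0 (shut) to 1 (fully open). A call has exactly 8 rows; each row shifts and turns the commanded pose from where the row before left it, along the tool's axes as they then stand; what a row does not reach is not made up. Full scale, the value 1, is 20 cm for a shift and pi rad for a turn. A row lasts 1/12 s, in which the tool goes at most 41.7 mm and 7.16 degrees, less where a joint would pass 70% of its speed; a pose out of reach is approached as far as the arm can. A call with a number of a shift or a turn outside -1 to 1 is refused whole. A call with a gripper value outside its range is refused whole. The fingers move at their own pace and stop on an object; the grip force is fixed at half the most. Time passes only in rows, so rows that do not move let the fingers close, or fill a call up. It gives the time, the measured TCP pose, the force, the opening and the grip force at its end, in the units of the state.
- bot.get_obs(): the state, without advancing time (a new reading comes with each control period).
- camera(name): name is "side" or "top" or "wrist"; returns (picture, depth): 384x512x3 uint8, red, green, blue; 384x512 float32, m along the optical axis (not along the pixel's ray), 0 where there is no reading.
- get_calibration(name): a dict with "fov_y" (degrees; the focal length in pixels is half the picture's height over the tangent of half this angle, whatever the lens; pixels are square), "cx", "cy" (the principal point, pixels), "rvec" (rotation vector, rad) and "tvec" (3), from world to camera coordinates, as OpenCV has them. Camera axes: x right, y down, z forward; pixel columns grow to the right and rows downward; lengths in m; the calibration is good to about 2 mm. A picture is of the moment at which its call begins: read the wrist's pose just before it. get_calibration takes no time and is no camera call; for the wrist camera it gives the pose at the moment of the call.
- bot.job_done(): hands the job in; it is judged then, once.
The state is a dict: "clock": time; "joint_pos": joint angles; "joint_vel": joint speeds; "tau": joint torques, N m; "eef_pos": TCP position; "tool_rot": TCP orientation; "ft_force": force on the tool from outside, world axes, zero at the start; "ft_torque": the same for the moment, N m; "grip_width": finger opening in m; "grasp_force": force on a finger pad.
Only numpy, scipy, OpenCV 4.12 (cv2) and the standard library are available. Lean on these libraries where they do the work, as an engineer would, in place of code of your own. Each camera call takes 0.05 s, during which the arm holds its last target. There are 200 camera calls.

## Working session

There is one attempt and no reset: what is moved stays moved. The work goes in short steps, Python scripts to look and compute and a tool call to move; the robot and the scene stay as the last step left them, time stands still between calls to the robot, and variables do not carry over. Pictures are saved under pics/ and viewed, at most 10 in all, crops included, and the job is handed in when it is done.

Besides the shell and the picture viewer there is one more tool, called after ">>>" as name([rows], argument=value, ...), one row to a line, values as JSON. apply_moves: Moves the arm, as the interface text tells. Its arguments: {"type":"object","properties":{"steps":{"type":"array"}},"required":["steps"]}

```bash
ls; mkdir -p pics
cat > h.py <<'E'
import numpy as np, cv2
from scipy.spatial.transform import Rotation as R
from workcell import bot, camera, get_calibration
def cal(n):
    c=get_calibration(n); f=192/np.tan(np.radians(c["fov_y"])/2)
    return f,c["cx"],c["cy"],cv2.Rodrigues(np.array(c["rvec"],float))[0],np.array(c["tvec"],float)
def shot(n):
    c=cal(n); p,d=camera(n); return p,d,c
def pts(d,c):
    f,cx,cy,Rm,t=c; v,u=np.mgrid[:d.shape[0],:d.shape[1]]
    P=np.stack([(u-cx)/f*d,(v-cy)/f*d,d],-1)
    return (P-t)@Rm
def ray(u,v,c,z):
    f,cx,cy,Rm,t=c; o=-Rm.T@t; r=Rm.T@np.array([(u-cx)/f,(v-cy)/f,1]); return o+r*(z-o[2])/r[2]
def proj(P,c):
    f,cx,cy,Rm,t=c; q=Rm@np.array(P)+t; return f*q[0]/q[2]+cx,f*q[1]/q[2]+cy
E
python3 - <<'E'
from h import *
a,d,c=shot("top"); b,d2,c2=shot("side")
cv2.imwrite("pics/top.png",a[...,::-1]); cv2.imwrite("pics/side.png",b[...,::-1])
np.savez("s0.npz",a=a,d=d,b=b,d2=d2)
print(bot.get_obs()); print(c,c2, (d==0).mean())
E
```

```text
pics
{'clock': 0.1, 'joint_pos': array([-1.22300839e+00,  2.41361779e-01,  3.87857193e-03,  1.33517061e+00,
        2.13285015e-06,  1.57085022e+00]), 'joint_vel': array([-0.00137306, -0.00177929,  0.00379228, -0.00033565,  0.000117  ,
       -0.00178299]), 'tau': array([ 1.30557321e-03, -3.73137724e+01,  2.53010005e+01,  1.08137439e-02,
        1.22557694e-04, -2.86905220e-06]), 'eef_pos': array([ 0.17023527, -0.46958206,  0.24749736]), 'tool_rot': array([ 9.84922744e-01,  1.72992273e-01, -1.59664426e-04, -9.14916535e-04]), 'ft_force': array([0.16533112, 0.02285988, 0.485493  ]), 'ft_torque': array([ 0.05045507, -0.02700367,  0.07764087]), 'grasp_force': 0.0, 'grip_width': 0.08559325943680864}
(np.float64(351.93853876767946), 254.05783007064886, 187.07826050584913, array([[ 0.00632115, -0.99989145, -0.01330923],
       [-0.98567732, -0.00398717, -0.16859516],
       [ 0.1685238 ,  0.01418432, -0.98559552]]), array([0.0647081 , 0.5601598 , 0.98600076])) (np.float64(476.926026955198), 248.61344417579772, 186.56721485706373, array([[-0.75009374, -0.66130369, -0.00606797],
       [-0.5015961 ,  0.57487481, -0.64646756],
       [ 0.4309997 , -0.4818676 , -0.76291734]]), array([0.43911106, 0.27679207, 1.56017364])) 0.0038859049479166665
```

View pics/top.png

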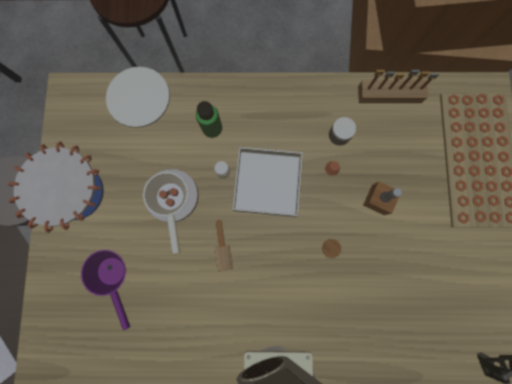

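View pics/side.png

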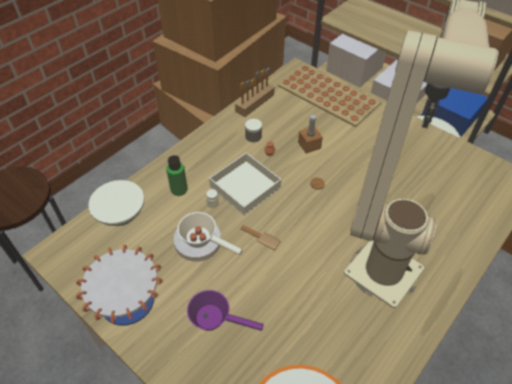

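Top view: the wanted dish is the white one with props at (170,193), its handle running to (175,250). Possible confusions are the purple dish (105,272), which is excluded, the white plate (137,97), the decorated cake-like plate (55,187) and the white tub (268,182). The gauge is the grey bar at (396,192) in the stand (381,198). Bystanders are the jar (222,169), flask (208,120), pot (343,130), vase (333,168), paddle (223,248) and rib (331,248).

```bash
cat > m.py <<'E'
from h import *
s=np.load("s0.npz"); a=s["a"]; c=cal("top"); P=pts(s["d"],c); c2=cal("side"); P2=pts(s["d2"],c2)
def st(n,Q): print(n,len(Q),np.round(Q.min(0),4),np.round(Q.max(0),4),np.round(np.median(Q,0),4))
def box(n,u0,u1,v0,v1,z0,z1,PP=P):
    Q=PP[v0:v1,u0:u1].reshape(-1,3); Q=Q[(Q[:,2]>z0)&(Q[:,2]<z1)]; st(n,Q); return Q
def circ(Q):
    e,r=cv2.minEnclosingCircle(Q[:,:2].astype(np.float32)); return np.round(e,4),round(r,4)
print("rim",circ(box("rim",138,202,165,225,.085,.1)))
H=box("handle",150,195,223,260,.07,.09)
print("side rim",circ(box("rim2",170,220,205,260,.085,.1,P2)))
box("handle2",208,245,225,258,.07,.09,P2)
m=np.linalg.svd(H[:,:2]-H[:,:2].mean(0))[2][0]; print("dir",m)
T=box("tub",225,310,140,225,.044,.056); print(cv2.minAreaRect(T[:,:2].astype(np.float32)))
S=box("stand",360,405,175,218,.062,.07); print(cv2.minAreaRect(S[:,:2].astype(np.float32)))
box("gauge",380,410,175,210,.1,.3)
S=box("stand2",290,330,110,155,.06,.07,P2); print(cv2.minAreaRect(S[:,:2].astype(np.float32)))
box("gauge2",300,325,105,140,.12,.2,P2)
for n,b in dict(jar=(212,232,158,180),flask=(193,225,95,140),pot=(328,360,112,147),vase=(323,343,158,178),rib=(320,343,237,260),paddle=(212,235,218,273)).items(): 
    box(n,*b,.006,.2)
img=cv2.resize(a[150:280,80:420],None,fx=2.35,fy=2.35,interpolation=cv2.INTER_CUBIC); cv2.imwrite("pics/crop.png",img[...,::-1])
E
python3 m.py
```

```text
rim 286 [0.4699 0.2549 0.085 ] [0.5961 0.3785 0.0928] [0.5376 0.3264 0.0888]
rim (array([0.5332, 0.3168]), 0.0635)
handle 235 [0.3684 0.2747 0.0705] [0.4514 0.3102 0.0835] [0.4096 0.2901 0.0784]
rim2 218 [0.4538 0.2554 0.085 ] [0.5969 0.3842 0.0988] [0.5456 0.3084 0.0896]
side rim (array([0.5254, 0.3153]), 0.0727)
handle2 240 [0.3669 0.2698 0.0701] [0.5068 0.3233 0.0897] [0.4276 0.2972 0.0798]
dir [-0.97818666 -0.20772783]
tub 399 [ 0.4778 -0.0745  0.044 ] [0.6817 0.1537 0.0555] [0.584  0.0296 0.0495]
((0.580205500125885, 0.043263159692287445), (0.22314828634262085, 0.1900622397661209), 84.87327575683594)
stand 425 [ 0.4838 -0.3464  0.062 ] [ 0.5729 -0.2636  0.07  ] [ 0.521  -0.3005  0.066 ]
((0.5292720794677734, -0.3080257475376129), (0.07023388147354126, 0.07104244828224182), 64.46907806396484)
gauge 117 [ 0.5179 -0.3182  0.1005] [ 0.5383 -0.2962  0.1587] [ 0.527  -0.302   0.1491]
stand2 158 [ 0.482  -0.3483  0.0601] [ 0.572  -0.2628  0.07  ] [ 0.5213 -0.2992  0.0663]
((0.5281552076339722, -0.30630066990852356), (0.0727444514632225, 0.07539289444684982), 64.38174438476562)
gauge2 59 [ 0.5176 -0.322   0.122 ] [ 0.5409 -0.2895  0.1625] [ 0.5263 -0.3005  0.1485]
jar 211 [0.5927 0.1421 0.006 ] [0.6335 0.1842 0.0645] [0.6089 0.1618 0.0584]
flask 724 [0.7205 0.1644 0.0064] [0.7834 0.233  0.1735] [0.7371 0.1944 0.1272]
pot 566 [ 0.6981 -0.2297  0.0062] [ 0.7653 -0.1632  0.0759] [ 0.7256 -0.1931  0.0691]
vase 172 [ 0.6011 -0.1879  0.0062] [ 0.6496 -0.1443  0.0593] [ 0.6168 -0.1643  0.0387]
rib 227 [ 0.3587 -0.1938  0.006 ] [ 0.4111 -0.1363  0.014 ] [ 0.3821 -0.1636  0.0081]
paddle 518 [0.3191 0.1313 0.0062] [0.4656 0.1828 0.0168] [0.3683 0.1622 0.0113]
```

View pics/crop.png

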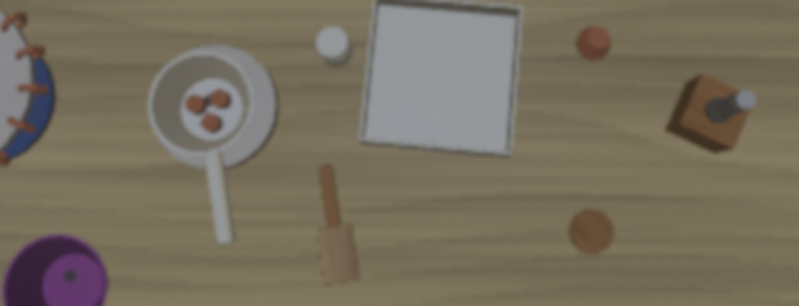

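The crop confirms the choice: the white handled dish holds three props around the dot, at crop (212,105). The purple dish at (60,280) is the look-alike. Next I write the move planner and go to the pregrasp.

```bash
cat >> h.py <<'E'
from scipy.linalg import expm, logm
def down(yaw,lean=0):
    # tool x along yaw, tool z down, then lean about tool x (+: tool z swings toward -y_dish.. see sign)
    x=np.array([np.cos(yaw),np.sin(yaw),0]); z=np.array([0,0,-1.]); M=np.stack([x,np.cross(z,x),z],1)
    return R.from_rotvec(np.radians(lean)*x)*R.from_matrix(M)
def cur():
    o=bot.get_obs(); T=np.eye(4); T[:3,:3]=R.from_quat(o["tool_rot"]).as_matrix(); T[:3,3]=o["eef_pos"]; return T,o
def mk(p,r): T=np.eye(4); T[:3,:3]=r.as_matrix(); T[:3,3]=p; return T
def plan(Tt,n,T0=None):
    if T0 is None: T0,_=cur()
    L=np.linalg.inv(T0)@Tt; rv=R.from_matrix(L[:3,:3]).as_rotvec()/n
    Rs=R.from_rotvec(rv).as_matrix()
    # same body step each row: p = sum Rs^k d = L
    S=sum(np.linalg.matrix_power(Rs,k) for k in range(n)); d=np.linalg.solve(S,L[:3,3])
    print(n,"rows:",(np.round(d/.2,4)+0).tolist(),(np.round(rv/np.pi,4)+0).tolist(),"mm %.1f deg %.2f"%(np.linalg.norm(d)*1e3,np.degrees(np.linalg.norm(rv))))
    return Tt
def stat():
    T,o=cur(); print("t",o["clock"],"p",np.round(o["eef_pos"],4),"q",np.round(o["joint_pos"],3),"F",np.round(o["ft_force"],2),"w",round(o["grip_width"],4),"g",round(o["grasp_force"],1)); print(np.round(T[:3,:3],3).tolist())
# dish geometry
D=np.array([.533,.3165,.03]); YAW=np.arctan2(.208,.978)
E
python3 - <<'E'
from h import *
a=plan(mk([.40,-.12,.26],down(YAW,0)),16)
plan(mk([.40,.29,.20],down(YAW,-35)),16,a)
plan(mk([.40,.29,.20],down(YAW+np.pi,35)),16,a)
E
```

```text
16 rows: [0.0995, -0.0849, -0.0038] [0.0, 0.0, 0.0027] mm 26.2 deg 0.49
16 rows: [0.0267, -0.1275, -0.0177] [-0.0122, 0.0, 0.0] mm 26.3 deg 2.19
16 rows: [0.1994, 0.0154, -0.0256] [0.0, -0.0188, -0.0596] mm 40.3 deg 11.25
```

>>> apply_moves([
  [[0,0,-0.05],[0,0,0],1],
  [[0,0,-0.05],[0,0,0.01],1],
  [[0,0,0],[0,0,0.01],1],
  [[0,-0.15,0],[0,0,0],1],
  [[0,-0.15,0],[0,0,0],1],
  [[0,-0.15,0],[0,0,0],1],
  [[0,-0.15,0],[0,0,0],1],
  [[0,-0.15,0],[0,0,0],1],
])

```text
clock: 0.77
eef_pos: [0.1278, -0.3248, 0.2687]
tool_rot: [0.99, 0.142, 0.0, 0.0]
ft_force: [0.1, 0.6, -0.5]
grip_width: 0.0852
grasp_force: 0.0
```

```bash
python3 -c "
from h import *
stat()"
```

```text
t 0.7667 p [ 0.1278 -0.3248  0.2687] q [-1.196 -0.071 -0.287  1.354  0.     1.661] F [ 0.11  0.55 -0.47] w 0.0852 g 0.0
[[0.96, 0.281, 0.0], [0.281, -0.96, -0.0], [0.0, 0.0, -1.0]]
```

Run:
```python
from h import *
a=plan(mk([.30,-.14,.27],down(np.radians(68))),8)
b=plan(mk([.38,.08,.26],down(np.radians(120))),8,a)
c=plan(mk([.40,.29,.20],down(YAW+np.pi-.25,20)),8,b)
```

```text
8 rows: [0.1616, -0.023, -0.0008] [0.0, 0.0, -0.0359] mm 32.7 deg 6.46
8 rows: [0.1416, 0.0536, 0.0063] [0.0, 0.0, -0.0361] mm 30.3 deg 6.50
8 rows: [0.0696, 0.1244, 0.0169] [0.0127, -0.007, -0.0396] mm 28.7 deg 7.60
```

>>> apply_moves([
  [[0.16,-0.023,0],[0,0,-0.036],1],
  [[0.16,-0.023,0],[0,0,-0.036],1],
  [[0.16,-0.023,0],[0,0,-0.036],1],
  [[0.16,-0.023,0],[0,0,-0.036],1],
  [[0.16,-0.023,0],[0,0,-0.036],1],
  [[0.16,-0.023,0],[0,0,-0.036],1],
  [[0.16,-0.023,0],[0,0,-0.036],1],
  [[0.16,-0.023,0],[0,0,-0.036],1],
])

```text
clock: 1.43
eef_pos: [0.2992, -0.1415, 0.269]
tool_rot: [0.827, 0.563, 0.0, 0.001]
ft_force: [0.4, -1.1, 0.2]
grip_width: 0.0855
grasp_force: 0.0
```

>>> apply_moves([
  [[0.14,0.054,0.006],[0,0,-0.036],1],
  [[0.14,0.054,0.006],[0,0,-0.036],1],
  [[0.14,0.054,0.006],[0,0,-0.036],1],
  [[0.14,0.054,0.006],[0,0,-0.036],1],
  [[0.14,0.054,0.006],[0,0,-0.036],1],
  [[0.14,0.054,0.006],[0,0,-0.036],1],
  [[0.14,0.054,0.006],[0,0,-0.036],1],
  [[0.14,0.054,0.006],[0,0,-0.036],1],
])

```text
clock: 2.1
eef_pos: [0.379, 0.0767, 0.2593]
tool_rot: [0.498, 0.867, 0.0, 0.0]
ft_force: [0.4, -0.2, -0.6]
grip_width: 0.0853
grasp_force: 0.0
```

Run:
```python
from h import *
stat()
f=down(YAW+np.pi,35)
h=D+[-.125*np.cos(YAW),-.125*np.sin(YAW),.04]; print(h)
c=plan(mk(h-.11*f.as_matrix()[:,2],f),12)
```

```text
t 2.1 p [0.379  0.0767 0.2593] q [ 0.2    0.009 -0.235  1.326 -0.     1.241] F [ 0.37 -0.22 -0.55] w 0.0853 g 0.0
[[-0.505, 0.863, 0.001], [0.863, 0.505, 0.0], [-0.0, 0.001, -1.0]]
[0.41073459 0.29049672 0.07      ]
12 rows: [0.0535, 0.1208, 0.0054] [0.014, -0.0101, -0.0321] mm 26.4 deg 6.56
```

>>> apply_moves([
  [[0.0535,0.121,0.0054],[0.014,-0.01,-0.032],1],
  [[0.0535,0.121,0.0054],[0.014,-0.01,-0.032],1],
  [[0.0535,0.121,0.0054],[0.014,-0.01,-0.032],1],
  [[0.0535,0.121,0.0054],[0.014,-0.01,-0.032],1],
  [[0.0535,0.121,0.0054],[0.014,-0.01,-0.032],1],
  [[0.0535,0.121,0.0054],[0.014,-0.01,-0.032],1],
  [[0.0535,0.121,0.0054],[0.014,-0.01,-0.032],1],
  [[0.0535,0.121,0.0054],[0.014,-0.01,-0.032],1],
])

```text
clock: 2.77
eef_pos: [0.4346, 0.2683, 0.2116]
tool_rot: [0.11, 0.972, -0.208, 0.021]
ft_force: [0.6, -0.2, 0.9]
grip_width: 0.0854
grasp_force: 0.0
```

>>> apply_moves([
  [[0.0535,0.121,0.0054],[0.014,-0.01,-0.032],1],
  [[0.0535,0.121,0.0054],[0.014,-0.01,-0.032],1],
  [[0.0535,0.121,0.0054],[0.014,-0.01,-0.032],1],
  [[0.0535,0.121,0.0054],[0.014,-0.01,-0.032],1],
  [[0,0,0],[0,0,0],1],
  [[0,0,0],[0,0,0],1],
  [[0,0,0],[0,0,0],1],
  [[0,0,0],[0,0,0],1],
])

```text
clock: 3.43
eef_pos: [0.4, 0.3509, 0.1609]
tool_rot: [-0.094, 0.95, -0.298, 0.029]
ft_force: [0.2, -0.5, 0.2]
grip_width: 0.0852
grasp_force: 0.0
```

Run:
```python
from h import *
stat()
f=down(YAW+np.pi,35)
h=D+[-.125*np.cos(YAW),-.125*np.sin(YAW),.04]
c=plan(mk(h,f),8)
a,d,c=shot("wrist"); cv2.imwrite("pics/w1.png",a[...,::-1])
print(proj(h,c), proj(D+[0,0,.06],c))
```

```text
t 3.4333 p [0.4    0.3509 0.1609] q [ 0.947  0.672  0.289  1.63  -0.431  0.847] F [ 0.18 -0.54  0.25] w 0.0852 g 0.0
[[-0.981, -0.161, 0.112], [-0.196, 0.805, -0.56], [0.0, -0.571, -0.821]]
8 rows: [0.001, 0.001, 0.0685] [0.0001, -0.0003, -0.0004] mm 13.7 deg 0.09
(np.float64(253.29086389585558), np.float64(194.35762780680028)) (np.float64(241.6813312942134), np.float64(335.9282654372789))
```

View pics/w1.png

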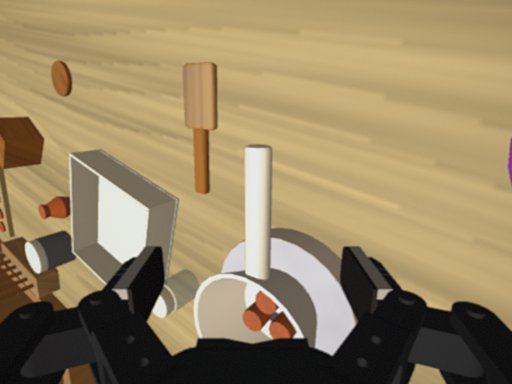

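The wrist view shows the handle running vertically near column 258 (predicted 253), midway between the fingers at columns 150 and 360. I advance and close.

>>> apply_moves([
  [[0.001,0.0,0.068],[0,0,0],1],
  [[0.001,0.0,0.068],[0,0,0],1],
  [[0.001,0.0,0.068],[0,0,0],1],
  [[0.001,0.0,0.068],[0,0,0],1],
  [[0.001,0.0,0.068],[0,0,0],1],
  [[0.001,0.0,0.068],[0,0,0],1],
  [[0.001,0.0,0.068],[0,0,0],1],
  [[0.001,0.0,0.068],[0,0,0],1],
])

```text
clock: 4.15
eef_pos: [0.4109, 0.2889, 0.0714]
tool_rot: [-0.094, 0.95, -0.297, 0.029]
ft_force: [0.1, -0.7, 0.1]
grip_width: 0.0856
grasp_force: 0.0
```

>>> apply_moves([
  [[0,0,0],[0,0,0],1],
  [[0,0,0],[0,0,0],0.5],
  [[0,0,0],[0,0,0],0.3],
  [[0,0,0],[0,0,0],0.2],
  [[0,0,0],[0,0,0],0.1],
  [[0,0,0],[0,0,0],0],
  [[0,0,0],[0,0,0],0],
  [[0,0,0],[0,0,0],0],
])

```text
clock: 4.82
eef_pos: [0.4098, 0.2907, 0.0708]
tool_rot: [-0.096, 0.949, -0.298, 0.029]
ft_force: [-0.5, 1.5, 1.0]
grip_width: 0.0201
grasp_force: 58.5
```

Run:
```python
from h import *
stat()
T,o=cur(); np.save("Tgrasp.npy",T)
f=down(YAW+np.pi,35)
plan(mk(T[:3,3]+[0,0,.10],R.from_matrix(T[:3,:3])),8)
```

```text
t 4.8167 p [0.4098 0.2907 0.0708] q [ 0.874  0.677  0.041  1.345 -0.462  0.771] F [-0.52  1.52  0.99] w 0.0201 g 58.5
[[-0.98, -0.164, 0.112], [-0.199, 0.804, -0.56], [0.001, -0.571, -0.821]]
8 rows: [0.0001, -0.0357, -0.0513] [0.0, 0.0, 0.0] mm 12.5 deg 0.00
```

Gripped at 58 N. Lifting.

>>> apply_moves([
  [[0,-0.02,-0.028],[0,0,0],0],
  [[0,-0.035,-0.05],[0,0,0],0],
  [[0,-0.035,-0.05],[0,0,0],0],
  [[0,-0.035,-0.05],[0,0,0],0],
  [[0,-0.035,-0.05],[0,0,0],0],
  [[0,-0.035,-0.05],[0,0,0],0],
  [[0,-0.02,-0.03],[0,0,0],0],
  [[0,0,0],[0,0,0],0],
])

```text
clock: 5.48
eef_pos: [0.4106, 0.2907, 0.148]
tool_rot: [-0.095, 0.95, -0.297, 0.03]
ft_force: [0.4, 0.5, -3.7]
grip_width: 0.0203
grasp_force: 58.8
```

```bash
cat > m2.py <<'E'
from h import *
stat()
T,o=cur()
# tub centre from white inner floor / rim at top view
a,d,c=shot("top"); P=pts(d,c); np.savez("s1.npz",a=a,d=d)
Q=P[140:225,228:310].reshape(-1,3); Q=Q[(Q[:,2]>.046)&(Q[:,2]<.053)&(Q[:,1]<.128)]
print("tub",cv2.minAreaRect(Q[:,:2].astype(np.float32)))
# dish rim + plane tilt
q=P.reshape(-1,3); h=T[:3,3]
S=q[(np.linalg.norm(q[:,:2]-h[:2],axis=1)<.21)&(q[:,2]>h[2]-.06)&(q[:,2]<h[2]+.04)]
e=np.array([np.cos(YAW),np.sin(YAW)]); s=(S[:,:2]-h[:2])@e; B=S[s>.05]
z=B[:,2]; top=B[z>h[2]+.005]; print(len(top),top.min(0),top.max(0))
A=np.c_[top[:,:2],np.ones(len(top))]; print("rim plane",np.linalg.lstsq(A,top[:,2],rcond=None)[0])
E
python3 m2.py
```

```text
t 5.4833 p [0.4106 0.2907 0.148 ] q [ 0.873  0.596  0.119  1.501 -0.462  0.771] F [ 0.38  0.52 -3.68] w 0.0203 g 58.8
[[-0.98, -0.162, 0.114], [-0.198, 0.806, -0.558], [-0.001, -0.57, -0.822]]
tub ((0.5788859724998474, 0.02675069123506546), (0.19011838734149933, 0.19067791104316711), 84.96503448486328)
479 [0.46141853 0.25093791 0.1529747 ] [0.59681585 0.37561839 0.16800164]
rim plane [-0.00668975 -0.01602126  0.16922504]
```

Run:
```python
from h import *
psi=np.radians(-35)
p=[.488,.115,.195]
a=mk(p,down(psi+np.pi,35)); plan(a,14)
plan(mk(p,down(psi+np.pi,-78)),20,a)
```

```text
14 rows: [-0.0394, -0.0577, 0.0192] [0.0001, 0.0105, 0.0151] mm 14.5 deg 3.32
20 rows: [0.0, 0.0, 0.0] [-0.0314, 0.0, 0.0] mm 0.0 deg 5.65
```

>>> apply_moves([
  [[-0.02,-0.028,0.009],[0,0.005,0.0075],0],
  [[-0.039,-0.058,0.019],[0,0.0105,0.015],0],
  [[-0.039,-0.058,0.019],[0,0.0105,0.015],0],
  [[-0.039,-0.058,0.019],[0,0.0105,0.015],0],
  [[-0.039,-0.058,0.019],[0,0.0105,0.015],0],
  [[-0.039,-0.058,0.019],[0,0.0105,0.015],0],
  [[-0.039,-0.058,0.019],[0,0.0105,0.015],0],
  [[-0.039,-0.058,0.019],[0,0.0105,0.015],0],
])

```text
clock: 6.2
eef_pos: [0.4695, 0.2026, 0.171]
tool_rot: [0.112, 0.947, -0.298, -0.037]
ft_force: [0.9, -0.5, -2.8]
grip_width: 0.0201
grasp_force: 58.8
```

>>> apply_moves([
  [[-0.039,-0.058,0.019],[0,0.0105,0.015],0],
  [[-0.039,-0.058,0.019],[0,0.0105,0.015],0],
  [[-0.039,-0.058,0.019],[0,0.0105,0.015],0],
  [[-0.039,-0.058,0.019],[0,0.0105,0.015],0],
  [[-0.039,-0.058,0.019],[0,0.0105,0.015],0],
  [[-0.039,-0.058,0.019],[0,0.0105,0.015],0],
  [[-0.02,-0.028,0.01],[0,0.005,0.0075],0],
  [[0,0,0],[0,0,0],0],
])

```text
clock: 6.87
eef_pos: [0.4876, 0.1125, 0.1941]
tool_rot: [0.286, 0.91, -0.287, -0.091]
ft_force: [-0.1, -1.0, -3.6]
grip_width: 0.0204
grasp_force: 59.0
```

Run:
```python
from h import *
stat()
psi=np.radians(-35)
plan(mk([.488,.115,.195],down(psi+np.pi,-78)),20)
```

```text
t 6.8667 p [0.4876 0.1125 0.1941] q [ 0.401  0.676  0.371  1.803 -0.308  1.096] F [-0.14 -0.97 -3.58] w 0.0204 g 59.0
[[-0.82, 0.468, -0.33], [0.572, 0.672, -0.47], [0.002, -0.574, -0.819]]
20 rows: [0.0003, 0.0007, 0.0] [-0.0314, 0.0, 0.0] mm 0.2 deg 5.65
```

>>> apply_moves([
  [[0,0,0],[-0.03,0,0],0],
  [[0,0,0],[-0.03,0,0],0],
  [[0,0,0],[-0.03,0,0],0],
  [[0,0,0],[-0.03,0,0],0],
  [[0,0,0],[-0.03,0,0],0],
  [[0,0,0],[-0.03,0,0],0],
  [[0,0,0],[-0.03,0,0],0],
  [[0,0,0],[-0.03,0,0],0],
])

```text
clock: 7.53
eef_pos: [0.4861, 0.1155, 0.1945]
tool_rot: [0.296, 0.952, 0.07, 0.021]
ft_force: [0.8, -0.4, -4.8]
grip_width: 0.0201
grasp_force: 58.7
```

>>> apply_moves([
  [[0,0,0],[-0.03,0,0],0],
  [[0,0,0],[-0.03,0,0],0],
  [[0,0,0],[-0.03,0,0],0],
  [[0,0,0],[-0.03,0,0],0],
  [[0,0,0],[-0.03,0,0],0],
  [[0,0,0],[-0.03,0,0],0],
  [[0,0,0],[-0.03,0,0],0],
  [[0,0,0],[-0.03,0,0],0],
])

```text
clock: 8.2
eef_pos: [0.4855, 0.1151, 0.1938]
tool_rot: [0.269, 0.859, 0.415, 0.128]
ft_force: [1.1, 0.1, -4.6]
grip_width: 0.02
grasp_force: 58.6
```

Run:
```python
from h import *
stat()
psi=np.radians(-35)
plan(mk([.488,.115,.195],down(psi+np.pi,-78)),8)
```

```text
t 8.2 p [0.4855 0.1151 0.1938] q [-0.192  0.073 -0.708  0.324  0.8    0.615] F [ 1.1   0.08 -4.6 ] w 0.02 g 58.6
[[-0.822, 0.357, 0.444], [0.569, 0.51, 0.645], [0.004, 0.783, -0.622]]
8 rows: [-0.0013, 0.0011, 0.0004] [-0.0184, -0.0003, 0.0] mm 0.3 deg 3.31
```

>>> apply_moves([
  [[0,0,0],[-0.022,0,0],0],
  [[0,0,0],[-0.022,0,0],0],
  [[0,0,0],[-0.022,0,0],0],
  [[0,0,0],[-0.022,0,0],0],
  [[0,0,0],[-0.022,0,0],0],
  [[0,0,0],[-0.022,0,0],0],
  [[0,0,0],[-0.022,0,0],0],
  [[0,0,0],[-0.022,0,0],0],
])

```text
clock: 8.87
eef_pos: [0.4892, 0.1146, 0.1927]
tool_rot: [0.232, 0.732, 0.612, 0.19]
ft_force: [0.5, -0.1, -3.6]
grip_width: 0.02
grasp_force: 58.8
```

Run:
```python
from h import *
stat()
a,d,c=shot("top"); b,d2,c2=shot("side")
im=np.hstack([cv2.resize(a[100:290,150:350],(400,380)),cv2.resize(b[80:270,150:350],(400,380))]); cv2.imwrite("pics/d1.png",im[...,::-1])
```

```text
t 8.8667 p [0.4892 0.1146 0.1927] q [-0.342  0.433 -1.011 -0.841  1.25   0.999] F [ 0.54 -0.1  -3.64] w 0.02 g 58.8
[[-0.82, 0.107, 0.563], [0.573, 0.143, 0.807], [0.006, 0.984, -0.179]]
```

View pics/d1.png

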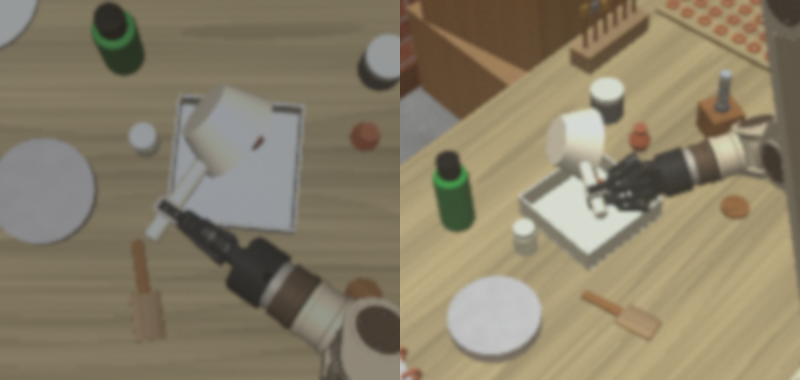

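The dish is inverted over the tub, with one prop just showing at the lip, (258,143) in the left panel. I tip it a little further while raising it slightly.

>>> apply_moves([
  [[-0.01,0.02,0.0],[-0.016,0,0],0],
  [[-0.01,0.02,0.0],[-0.016,0,0],0],
  [[-0.01,0.02,0.0],[-0.016,0,0],0],
  [[-0.01,0.02,0.0],[-0.016,0,0],0],
  [[0,0,0],[0,0,0],0],
  [[0,0,0],[0,0,0],0],
  [[0,0,0],[0,0,0],0],
  [[0,0,0],[0,0,0],0],
])

```text
clock: 9.63
eef_pos: [0.4983, 0.1113, 0.2041]
tool_rot: [0.219, 0.689, 0.659, 0.207]
ft_force: [-0.3, 0.2, -2.7]
grip_width: 0.0201
grasp_force: 59.0
```

Run:
```python
from h import *
stat()
a,d,c=shot("top"); b,d2,c2=shot("side"); P=pts(d,c)
for im,dd,cc in((a,d,c),(b,d2,c2)):
    PP=pts(dd,cc); hsv=cv2.cvtColor(im,cv2.COLOR_RGB2HSV)
    m=((hsv[...,0]<14)&(hsv[...,1]>110)&(abs(PP[...,0]-.579)<.12)&(abs(PP[...,1]-.027)<.12)&(PP[...,2]<.3)).astype(np.uint8)
    n,l,s,ce=cv2.connectedComponentsWithStats(m)
    for i in range(1,n): print(s[i,4],ce[i].round(),np.median(PP[l==i],0).round(3))
    print('--')
```

```text
t 9.6333 p [0.4983 0.1113 0.2041] q [-0.353  0.686 -1.05  -1.561  1.308  1.403] F [-0.28  0.22 -2.68] w 0.0201 g 59.0
[[-0.818, 0.028, 0.574], [0.575, 0.036, 0.817], [0.003, 0.999, -0.046]]
1 [290. 184.] [ 0.574 -0.04   0.023]
16 [263. 202.] [0.518 0.041 0.027]
--
14 [254. 193.] [0.518 0.045 0.029]
--
```

>>> apply_moves([
  [[0.01,-0.01,0.0],[0.016,0,0],0],
  [[0.01,-0.01,0.0],[0.016,0,0],0],
  [[0,0,0.0],[0.022,0,0],0],
  [[0,0,0.0],[0.03,0,0],0],
  [[0,0,0],[0.03,0,0],0],
  [[0,0,0],[0.03,0,0],0],
  [[0,0,0],[0.03,0,0],0],
  [[0,0,0],[0.03,0,0],0],
])

```text
clock: 10.4
eef_pos: [0.5056, 0.1092, 0.1974]
tool_rot: [0.261, 0.798, 0.516, 0.166]
ft_force: [2.0, 0.1, -3.5]
grip_width: 0.0204
grasp_force: 59.0
```

```bash
cat > tub.py <<'E'
from h import *
stat()
a,d,c=shot("top"); b,d2,c2=shot("side"); P=pts(d,c)
for im,dd,cc in((a,d,c),(b,d2,c2)):
    PP=pts(dd,cc); hsv=cv2.cvtColor(im,cv2.COLOR_RGB2HSV)
    m=((hsv[...,0]<14)&(hsv[...,1]>100)&(abs(PP[...,0]-.57)<.16)&(abs(PP[...,1]-.04)<.16)&(PP[...,2]<.3)).astype(np.uint8)
    n,l,s,ce=cv2.connectedComponentsWithStats(m)
    for i in range(1,n): print(s[i,4],ce[i].round(),np.median(PP[l==i],0).round(3))
    print('--')
E
python3 tub.py
```

```text
t 10.4 p [0.5056 0.1092 0.1974] q [-0.282  0.19  -0.827 -0.09   1.031  0.722] F [ 2.    0.09 -3.49] w 0.0204 g 59.0
[[-0.808, 0.245, 0.535], [0.589, 0.331, 0.738], [0.004, 0.911, -0.411]]
16 [272. 182.] [0.581 0.013 0.025]
20 [290. 183.] [ 0.577 -0.04   0.026]
25 [263. 202.] [0.518 0.041 0.027]
--
1 [272. 147.] [0.471 0.012 0.273]
1 [270. 149.] [0.469 0.025 0.274]
15 [254. 193.] [0.518 0.044 0.027]
--
```

Run:
```python
from h import *
psi=np.radians(-35)
a=plan(mk([.488,.115,.195],down(psi+np.pi,25)),14)
T=np.load("Tgrasp.npy"); T[2,3]+=.07
plan(T,14,a)
```

```text
14 rows: [0.0067, -0.0034, 0.0009] [0.0361, 0.0002, -0.0004] mm 1.5 deg 6.50
14 rows: [0.0433, 0.0581, -0.0112] [0.0037, -0.0092, -0.016] mm 14.7 deg 3.39
```

>>> apply_moves([
  [[0.0067,-0.0034,0.001],[0.036,0,0],0],
  [[0.0067,-0.0034,0.001],[0.036,0,0],0],
  [[0.0067,-0.0034,0.001],[0.036,0,0],0],
  [[0.0067,-0.0034,0.001],[0.036,0,0],0],
  [[0.0067,-0.0034,0.001],[0.036,0,0],0],
  [[0.0067,-0.0034,0.001],[0.036,0,0],0],
  [[0.0067,-0.0034,0.001],[0.036,0,0],0],
  [[0.0067,-0.0034,0.001],[0.036,0,0],0],
])

```text
clock: 11.17
eef_pos: [0.4985, 0.1137, 0.1927]
tool_rot: [0.307, 0.943, 0.124, 0.04]
ft_force: [1.4, -0.1, -4.0]
grip_width: 0.02
grasp_force: 58.9
```

>>> apply_moves([
  [[0.0067,-0.0034,0.001],[0.036,0,0],0],
  [[0.0067,-0.0034,0.001],[0.036,0,0],0],
  [[0.0067,-0.0034,0.001],[0.036,0,0],0],
  [[0.0067,-0.0034,0.001],[0.036,0,0],0],
  [[0.0067,-0.0034,0.001],[0.036,0,0],0],
  [[0.0067,-0.0034,0.001],[0.036,0,0],0],
  [[0,0,0],[0,0,0],0],
  [[0,0,0],[0,0,0],0],
])

```text
clock: 11.83
eef_pos: [0.4893, 0.1165, 0.1872]
tool_rot: [0.302, 0.931, -0.195, -0.067]
ft_force: [-0.1, -0.0, -2.9]
grip_width: 0.0205
grasp_force: 59.4
```

```bash
python3 tub.py
python3 - <<'E'
from h import *
T=np.load("Tgrasp.npy"); T[2,3]+=.07
plan(T,15)
E
```

```text
t 11.8333 p [0.4893 0.1165 0.1872] q [ 0.358  0.551  0.228  1.604 -0.22   1.025] F [-0.11 -0.04 -2.94] w 0.0205 g 59.4
[[-0.809, 0.536, -0.242], [0.588, 0.742, -0.324], [0.006, -0.404, -0.915]]
20 [290. 183.] [ 0.576 -0.04   0.026]
23 [263. 202.] [0.519 0.041 0.026]
--
22 [257. 173.] [ 0.575 -0.038  0.026]
16 [254. 193.] [0.518 0.043 0.028]
--
15 rows: [0.0413, 0.0535, -0.0109] [0.0039, -0.0086, -0.0154] mm 13.7 deg 3.25
```

>>> apply_moves([
  [[0.041,0.0535,-0.011],[0.004,-0.0086,-0.0154],0],
  [[0.041,0.0535,-0.011],[0.004,-0.0086,-0.0154],0],
  [[0.041,0.0535,-0.011],[0.004,-0.0086,-0.0154],0],
  [[0.041,0.0535,-0.011],[0.004,-0.0086,-0.0154],0],
  [[0.041,0.0535,-0.011],[0.004,-0.0086,-0.0154],0],
  [[0.041,0.0535,-0.011],[0.004,-0.0086,-0.0154],0],
  [[0.041,0.0535,-0.011],[0.004,-0.0086,-0.0154],0],
  [[0.041,0.0535,-0.011],[0.004,-0.0086,-0.0154],0],
])

```text
clock: 12.6
eef_pos: [0.4657, 0.2182, 0.1706]
tool_rot: [0.092, 0.962, -0.255, -0.015]
ft_force: [0.4, 0.8, -3.8]
grip_width: 0.0203
grasp_force: 59.6
```

>>> apply_moves([
  [[0.041,0.0535,-0.011],[0.004,-0.0086,-0.0154],0],
  [[0.041,0.0535,-0.011],[0.004,-0.0086,-0.0154],0],
  [[0.041,0.0535,-0.011],[0.004,-0.0086,-0.0154],0],
  [[0.041,0.0535,-0.011],[0.004,-0.0086,-0.0154],0],
  [[0.041,0.0535,-0.011],[0.004,-0.0086,-0.0154],0],
  [[0.041,0.0535,-0.011],[0.004,-0.0086,-0.0154],0],
  [[0.041,0.0535,-0.011],[0.004,-0.0086,-0.0154],0],
  [[0,0,0],[0,0,0],0],
])

```text
clock: 13.27
eef_pos: [0.4079, 0.2914, 0.1421]
tool_rot: [-0.098, 0.949, -0.298, 0.027]
ft_force: [-0.2, -0.2, -4.7]
grip_width: 0.02
grasp_force: 59.9
```

```bash
python3 m2.py
python3 - <<'E'
from h import *
T=np.load("Tgrasp.npy"); T[2,3]+=.002
plan(T,14)
for n,b in(("top",(110,240,140,270)),):
  a,d,c=shot(n); P=pts(d,c)
  q=P[100:300,100:260].reshape(-1,3); S=q[(q[:,2]>.145)&(q[:,2]<.185)&(np.linalg.norm(q[:,:2]-[.533,.3165],axis=1)<.1)]; print(cv2.minEnclosingCircle(S[:,:2].astype(np.float32)))
E
```

```text
t 13.2667 p [0.4079 0.2914 0.1421] q [ 0.876  0.602  0.113  1.494 -0.459  0.768] F [-0.25 -0.16 -4.71] w 0.02 g 59.9
[[-0.979, -0.17, 0.11], [-0.202, 0.804, -0.56], [0.007, -0.57, -0.821]]
tub ((0.5790573358535767, 0.02666814625263214), (0.19005811214447021, 0.1905553787946701), 84.99352264404297)
359 [0.4569565  0.25076439 0.14715201] [0.59344663 0.37693634 0.1613808 ]
rim plane [-0.03235239 -0.01444878  0.17403202]
14 rows: [-0.0003, 0.0142, 0.0205] [0.0, -0.0001, 0.0001] mm 5.0 deg 0.02
((0.5160425901412964, 0.30803269147872925), 0.08167607337236404)
```

>>> apply_moves([
  [[0,0.02,0.028],[0,0,0],0],
  [[0,0.02,0.028],[0,0,0],0],
  [[0,0.02,0.028],[0,0,0],0],
  [[0,0.02,0.028],[0,0,0],0],
  [[0,0.02,0.028],[0,0,0],0],
  [[0,0.02,0.028],[0,0,0],0],
  [[0,0.02,0.028],[0,0,0],0],
  [[0,0.02,0.028],[0,0,0],0],
])

```text
clock: 14.03
eef_pos: [0.4094, 0.2907, 0.0855]
tool_rot: [-0.097, 0.948, -0.301, 0.026]
ft_force: [0.0, 0.8, -2.3]
grip_width: 0.0202
grasp_force: 59.7
```

>>> apply_moves([
  [[0,0.01,0.014],[0,0,0],0],
  [[0,0.01,0.014],[0,0,0],0],
  [[0,0.01,0.014],[0,0,0],0],
  [[0,0.005,0.007],[0,0,0],0],
  [[0,0.004,0.005],[0,0,0],0],
  [[0,0,0],[0,0,0],0],
  [[0,0,0],[0,0,0],0],
  [[0,0,0],[0,0,0],0],
])

```text
clock: 14.7
eef_pos: [0.4095, 0.2908, 0.0737]
tool_rot: [-0.097, 0.949, -0.3, 0.027]
ft_force: [-1.3, -1.7, 0.7]
grip_width: 0.0202
grasp_force: 59.2
```

```bash
python3 -c "
from h import *
stat()"
```

```text
t 14.7 p [0.4095 0.2908 0.0737] q [ 0.875  0.679  0.05   1.36  -0.462  0.771] F [-1.27 -1.69  0.71] w 0.0202 g 59.2
[[-0.98, -0.167, 0.109], [-0.199, 0.801, -0.565], [0.007, -0.575, -0.818]]
```

>>> apply_moves([
  [[0,0.004,0.005],[0,0,0],0],
  [[0,0.002,0.003],[0,0,0],0],
  [[0,0,0],[0,0,0],0.1],
  [[0,0,0],[0,0,0],0.25],
  [[0,0,0],[0,0,0],0.3],
  [[0,0,0],[0,0,0],0.45],
  [[0,0,0],[0,0,0],0.8],
  [[0,0,0],[0,0,0],1],
])

```text
clock: 15.37
eef_pos: [0.4095, 0.2913, 0.0711]
tool_rot: [-0.097, 0.949, -0.3, 0.027]
ft_force: [-0.2, 0.8, 0.5]
grip_width: 0.061
grasp_force: 0.0
```

>>> apply_moves([
  [[0,0,0],[0,0,0],1],
  [[0,0,0],[0,0,0],1],
  [[0,0,-0.05],[0,0,0],1],
  [[0,0,-0.1],[0,0,0],1],
  [[0,0,-0.15],[0,0,0],1],
  [[0,0,-0.15],[0,0,0],1],
  [[0,0,-0.15],[0,0,0],1],
  [[0,0,-0.1],[0,0,0],1],
])

```text
clock: 16.03
eef_pos: [0.3941, 0.3717, 0.188]
tool_rot: [-0.097, 0.949, -0.299, 0.028]
ft_force: [1.2, 0.3, -0.1]
grip_width: 0.0855
grasp_force: 0.0
```

```bash
cat > dish.py <<'E'
from h import *
def rim():
    out=[]
    for n in("top","side"):
        a,d,c=shot(n); P=pts(d,c); q=P.reshape(-1,3)
        S=q[(q[:,2]>.083)&(q[:,2]<.1)&(np.linalg.norm(q[:,:2]-[.533,.3165],axis=1)<.09)]
        s=(S[:,:2]-[.533,.3165])@[np.cos(YAW),np.sin(YAW)]; S=S[s>-.07]
        e=cv2.minEnclosingCircle(S[:,:2].astype(np.float32)); A=np.c_[S[:,:2],np.ones(len(S))]
        print(n,len(S),e,np.median(S[:,2]),np.linalg.lstsq(A,S[:,2],rcond=None)[0])
        # dot by darkness inside floor
        g=cv2.cvtColor(a,cv2.COLOR_RGB2GRAY)
        dd=np.array([.533,.3165])+.012*np.array([np.cos(YAW),np.sin(YAW)])
        m=(np.linalg.norm(P[...,:2]-dd,axis=-1)<.025)&(abs(P[...,2]-.036)<.008)
        th=np.percentile(g[m],50)*.75; k=m&(g<th); v,u=np.nonzero(k)
        w=(np.percentile(g[m],60)-g[k]).astype(float)
        if k.sum(): print("dot",k.sum(),(u*w).sum()/w.sum(),(v*w).sum()/w.sum(),ray((u*w).sum()/w.sum(),(v*w).sum()/w.sum(),c,.036),"depth",np.median(P[m][:,2]))
        cv2.imwrite(f"pics/dish_{n}.png",a[...,::-1])
stat(); rim()
E
python3 dish.py; python3 tub.py|tail -8
```

```text
t 16.0333 p [0.3941 0.3717 0.188 ] q [ 0.973  0.688  0.387  1.728 -0.42   0.869] F [ 1.16  0.31 -0.1 ] w 0.0855 g 0.0
[[-0.98, -0.167, 0.11], [-0.2, 0.802, -0.563], [0.006, -0.573, -0.819]]
top 323 ((0.5329761505126953, 0.3143727481365204), 0.06355740875005722) 0.0884237993892543 [-0.00384045 -0.00849378  0.09301015]
dot 21 170.04091266719118 191.985051140834 [0.54604649 0.31767257 0.036     ] depth 0.035529831823234534
side 0 ((0.0, 0.0), 0.0) nan [0. 0. 0.]
t 16.1333 p [0.3947 0.3729 0.1883] q [ 0.974  0.687  0.388  1.725 -0.42   0.868] F [ 1.05  0.64 -0.18] w 0.0851 g 0.0
[[-0.979, -0.167, 0.113], [-0.202, 0.804, -0.56], [0.003, -0.571, -0.821]]
15 [272. 181.] [0.582 0.014 0.026]
20 [290. 183.] [ 0.577 -0.04   0.025]
22 [263. 202.] [0.519 0.041 0.026]
--
--
  return _methods._mean(a, axis=axis, dtype=dtype,
  ret = ret.dtype.type(ret / rcount)
Traceback (most recent call last):
  File "dish.py", line 18, in <module>
    stat(); rim()
            ~~~^^
  File "dish.py", line 14, in rim
    th=np.percentile(g[m],50)*.75; k=m&(g<th); v,u=np.nonzero(k)
       ~~~~~~~~~~~~~^^^^^^^^^
IndexError: index 0 is out of bounds for axis 0 with size 0
```

The dish stands level at (0.533, 0.3145), the dot measures (0.546, 0.318), and all three props are in the tub. Now the gauge.

Run:
```python
from h import *
s=np.load("s1.npz"); P=pts(s["d"],cal("top")); q=P.reshape(-1,3)
S=q[(q[:,2]>.15)&(q[:,2]<.165)&(np.linalg.norm(q[:,:2]-[.529,-.307],axis=1)<.03)]; print(len(S),S.min(0),S.max(0),np.median(S,0))
P2=pts(np.load("s0.npz")["d2"],cal("side")); q=P2.reshape(-1,3)
S=q[(q[:,2]>.15)&(q[:,2]<.165)&(np.linalg.norm(q[:,:2]-[.529,-.307],axis=1)<.03)]; print(len(S),S.min(0),S.max(0),np.median(S,0))
y=np.radians
a=plan(mk([.40,.12,.27],down(y(155))),10)
b=plan(mk([.51,-.20,.26],down(y(125))),12,a)
c=plan(mk([.5285,-.307,.22],down(y(120))),8,b)
```

```text
60 [ 0.51942642 -0.3174577   0.15028319] [ 0.5381192  -0.29750476  0.15948163] [ 0.52865668 -0.30648998  0.15566015]
28 [ 0.5179101  -0.32196391  0.15020649] [ 0.53764539 -0.28954311  0.16253929] [ 0.52740076 -0.3025233   0.15689283]
10 rows: [-0.0162, -0.1353, 0.0023] [-0.0189, 0.006, 0.0197] mm 27.3 deg 5.03
12 rows: [-0.1206, -0.0762, 0.0042] [0.0, 0.0, 0.0139] mm 28.5 deg 2.50
8 rows: [-0.0625, -0.0265, 0.025] [0.0, 0.0, 0.0035] mm 14.5 deg 0.63
```

>>> apply_moves([
  [[-0.016,-0.135,0.002],[-0.019,0.006,0.02],1],
  [[-0.016,-0.135,0.002],[-0.019,0.006,0.02],1],
  [[-0.016,-0.135,0.002],[-0.019,0.006,0.02],1],
  [[-0.016,-0.135,0.002],[-0.019,0.006,0.02],1],
  [[-0.016,-0.135,0.002],[-0.019,0.006,0.02],1],
  [[-0.016,-0.135,0.002],[-0.019,0.006,0.02],1],
  [[-0.016,-0.135,0.002],[-0.019,0.006,0.02],1],
  [[-0.016,-0.135,0.002],[-0.019,0.006,0.02],1],
])

```text
clock: 16.9
eef_pos: [0.4104, 0.1712, 0.2653]
tool_rot: [0.161, 0.985, -0.06, 0.006]
ft_force: [1.0, -1.4, 0.6]
grip_width: 0.0856
grasp_force: 0.0
```

>>> apply_moves([
  [[-0.016,-0.135,0.002],[-0.019,0.006,0.02],1],
  [[-0.016,-0.135,0.002],[-0.019,0.006,0.02],1],
  [[-0.12,-0.076,0.004],[0,0,0.014],1],
  [[-0.12,-0.076,0.004],[0,0,0.014],1],
  [[-0.12,-0.076,0.004],[0,0,0.014],1],
  [[-0.12,-0.076,0.004],[0,0,0.014],1],
  [[-0.12,-0.076,0.004],[0,0,0.014],1],
  [[-0.12,-0.076,0.004],[0,0,0.014],1],
])

```text
clock: 17.57
eef_pos: [0.4716, -0.0343, 0.2633]
tool_rot: [0.349, 0.937, 0.001, -0.001]
ft_force: [0.8, 0.9, 0.1]
grip_width: 0.0853
grasp_force: 0.0
```

>>> apply_moves([
  [[-0.12,-0.076,0.004],[0,0,0.014],1],
  [[-0.12,-0.076,0.004],[0,0,0.014],1],
  [[-0.12,-0.076,0.004],[0,0,0.014],1],
  [[-0.12,-0.076,0.004],[0,0,0.014],1],
  [[-0.12,-0.076,0.004],[0,0,0.014],1],
  [[-0.12,-0.076,0.004],[0,0,0.014],1],
  [[0,0,0],[0,0,0],1],
  [[0,0,0],[0,0,0],1],
])

```text
clock: 18.23
eef_pos: [0.5026, -0.2007, 0.2578]
tool_rot: [0.469, 0.883, 0.002, -0.002]
ft_force: [0.5, 0.2, 0.7]
grip_width: 0.0856
grasp_force: 0.0
```

Run:
```python
from h import *
stat()
y=np.radians
c=plan(mk([.5285,-.307,.22],down(y(120))),8)
plan(mk([.5285,-.307,.121],down(y(120))),8,c)
```

```text
t 18.2333 p [ 0.5026 -0.2007  0.2578] q [-0.382  0.322  0.14   1.392  0.004  0.594] F [0.51 0.22 0.69] w 0.0856 g 0.0
[[-0.56, 0.828, -0.002], [0.828, 0.56, 0.005], [0.005, 0.001, -1.0]]
8 rows: [-0.0649, -0.0219, 0.0234] [0.0, -0.0002, 0.0028] mm 14.5 deg 0.51
8 rows: [0.0, 0.0, 0.0619] [0.0, 0.0, 0.0] mm 12.4 deg 0.00
```

>>> apply_moves([
  [[-0.065,-0.022,0.023],[0,-0.0002,0.003],1],
  [[-0.065,-0.022,0.023],[0,-0.0002,0.003],1],
  [[-0.065,-0.022,0.023],[0,-0.0002,0.003],1],
  [[-0.065,-0.022,0.023],[0,-0.0002,0.003],1],
  [[-0.065,-0.022,0.023],[0,-0.0002,0.003],1],
  [[-0.065,-0.022,0.023],[0,-0.0002,0.003],1],
  [[-0.065,-0.022,0.023],[0,-0.0002,0.003],1],
  [[-0.065,-0.022,0.023],[0,-0.0002,0.003],1],
])

```text
clock: 18.9
eef_pos: [0.5307, -0.3072, 0.2225]
tool_rot: [0.501, 0.866, 0.001, 0.002]
ft_force: [-0.3, -0.3, 0.6]
grip_width: 0.0855
grasp_force: 0.0
```

```bash
python3 - <<'E'
from h import *
stat()
y=np.radians
plan(mk([.5285,-.307,.121],down(y(120))),8)
a,d,c=shot("wrist"); cv2.imwrite("pics/w2.png",a[...,::-1]); print(proj([.5285,-.307,.156],c))
E
python3 dish.py 2>&1 | tail -5
```

```text
t 18.9 p [ 0.5307 -0.3072  0.2225] q [-5.250e-01  4.760e-01  2.790e-01  1.369e+00  1.000e-03  5.240e-01] F [-0.27 -0.28  0.57] w 0.0855 g 0.0
[[-0.498, 0.867, 0.005], [0.867, 0.498, -0.001], [-0.003, 0.004, -1.0]]
8 rows: [0.0009, -0.0012, 0.0635] [0.0001, 0.0001, -0.0001] mm 12.7 deg 0.04
(np.float64(246.52192086797942), np.float64(214.3443864709393))
[[-0.496, 0.868, 0.004], [0.868, 0.496, -0.002], [-0.004, 0.002, -1.0]]
top 325 ((0.5332443118095398, 0.313985675573349), 0.06368765980005264) 0.08838436107776868 [-0.00417519 -0.00785662  0.09293034]
dot 21 170.04372019077903 191.983306836248 [0.54605178 0.31766444 0.036     ] depth 0.03580977278374721
side 226 ((0.5334030985832214, 0.3154202401638031), 0.06625324487686157) 0.0894614991729969 [-0.01354803  0.00697677  0.0945958 ]
dot 9 195.37041884816753 234.04842931937173 [0.54695266 0.31611365 0.036     ] depth 0.03740281532939588
```

View pics/w2.png

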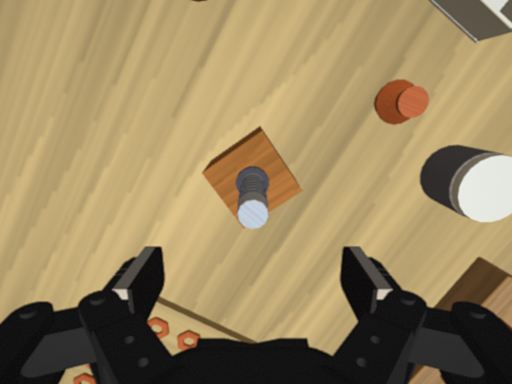

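The gauge top is at (253,214), centred between the fingers (mid column 252). Both cameras agree on the dot at about (0.546, 0.317). I descend and grip.

>>> apply_moves([
  [[0.001,0,0.063],[0,0,0],1],
  [[0.001,0,0.063],[0,0,0],1],
  [[0.001,0,0.063],[0,0,0],1],
  [[0.001,0,0.063],[0,0,0],1],
  [[0.001,0,0.063],[0,0,0],1],
  [[0.001,0,0.063],[0,0,0],1],
  [[0.001,0,0.063],[0,0,0],1],
  [[0.001,0,0.063],[0,0,0],1],
])

```text
clock: 19.72
eef_pos: [0.5303, -0.304, 0.1224]
tool_rot: [0.5, 0.866, 0.001, 0.003]
ft_force: [-0.2, -0.2, -0.3]
grip_width: 0.0856
grasp_force: 0.0
```

>>> apply_moves([
  [[0,0,0],[0,0,0],1],
  [[0,0,0],[0,0,0],0.5],
  [[0,0,0],[0,0,0],0.3],
  [[0,0,0],[0,0,0],0.25],
  [[0,0,0],[0,0,0],0.2],
  [[0,0,0],[0,0,0],0.1],
  [[0,0,0],[0,0,0],0],
  [[0,0,0],[0,0,0],0],
])

```text
clock: 20.38
eef_pos: [0.5304, -0.3049, 0.1234]
tool_rot: [0.5, 0.866, 0.001, 0.003]
ft_force: [-1.8, 0.2, 3.5]
grip_width: 0.0206
grasp_force: 58.4
```

Run:
```python
from h import *
stat(); T,o=cur(); np.save("Tg.npy",T)
U=T.copy(); U[2,3]+=.135; plan(U,8)
```

```text
t 20.3833 p [ 0.5304 -0.3049  0.1234] q [-5.220e-01  5.310e-01  1.040e-01  1.137e+00  1.000e-03  5.260e-01] F [-1.82  0.15  3.53] w 0.0206 g 58.4
[[-0.499, 0.867, 0.006], [0.867, 0.499, -0.002], [-0.005, 0.004, -1.0]]
8 rows: [-0.0004, 0.0003, -0.0844] [0.0, 0.0, 0.0] mm 16.9 deg 0.00
```

>>> apply_moves([
  [[0,0,-0.04],[0,0,0],0],
  [[0,0,-0.08],[0,0,0],0],
  [[0,0,-0.1],[0,0,0],0],
  [[0,0,-0.1],[0,0,0],0],
  [[0,0,-0.1],[0,0,0],0],
  [[0,0,-0.1],[0,0,0],0],
  [[0,0,-0.1],[0,0,0],0],
  [[0,0,-0.08],[0,0,0],0],
])

```text
clock: 21.05
eef_pos: [0.5295, -0.3043, 0.2643]
tool_rot: [0.5, 0.866, 0.001, 0.003]
ft_force: [0.9, 0.6, -0.9]
grip_width: 0.021
grasp_force: 59.0
```

```bash
cat > gz.py <<'E'
from h import *
stat(); T,o=cur(); h=T[:3,3]
for n in("top","side"):
    a,d,c=shot(n); P=pts(d,c); q=P.reshape(-1,3)
    S=q[(np.linalg.norm(q[:,:2]-h[:2],axis=1)<.03)&(q[:,2]>h[2]-.11)&(q[:,2]<h[2]-.025)]
    if len(S)<5: print(n,len(S)); continue
    print(n,len(S),"zmin",(S[:,2].min()-h[2]).round(4),"mean xy rel",(np.median(S[:,:2],0)-h[:2]).round(4))
    for z0 in(-.1,-.08,-.05,-.035):
        k=S[abs(S[:,2]-h[2]-z0)<.012]
        if len(k)>2: print(z0,len(k),((k.min(0)+k.max(0))/2-h).round(4))
E
python3 gz.py
python3 - <<'E'
from h import *
y=np.radians
a=plan(mk([.46,-.02,.28],down(y(120))),12)
b=plan(mk([.546,.3175,.26],down(y(120))),12,a)
E
```

```text
t 21.05 p [ 0.5295 -0.3043  0.2643] q [-0.522  0.458  0.359  1.465  0.002  0.526] F [ 0.86  0.59 -0.87] w 0.021 g 59.0
[[-0.499, 0.866, 0.006], [0.866, 0.499, -0.001], [-0.004, 0.004, -1.0]]
top 121 zmin -0.1093 mean xy rel [-0.0054  0.0052]
-0.1 10 [-0.0036  0.0008 -0.0988]
-0.08 20 [-0.0009  0.0027 -0.0832]
-0.05 72 [-0.0011 -0.0001 -0.0486]
-0.035 35 [-0.003   0.0021 -0.0363]
side 87 zmin -0.1063 mean xy rel [-0.0023  0.0017]
-0.1 8 [ 0.002  -0.0019 -0.0994]
-0.08 22 [ 0.0009 -0.     -0.0784]
-0.05 41 [-0.0009 -0.001  -0.0498]
-0.035 34 [-0.0009  0.0014 -0.0364]
12 rows: [0.1176, 0.0338, -0.0063] [0.0002, 0.0002, 0.0] mm 24.5 deg 0.05
12 rows: [0.1039, 0.1013, 0.0083] [0.0, 0.0, 0.0] mm 29.1 deg 0.00
```

>>> apply_moves([
  [[0.117,0.034,-0.006],[0,0,0],0],
  [[0.117,0.034,-0.006],[0,0,0],0],
  [[0.117,0.034,-0.006],[0,0,0],0],
  [[0.117,0.034,-0.006],[0,0,0],0],
  [[0.117,0.034,-0.006],[0,0,0],0],
  [[0.117,0.034,-0.006],[0,0,0],0],
  [[0.117,0.034,-0.006],[0,0,0],0],
  [[0.117,0.034,-0.006],[0,0,0],0],
])

```text
clock: 21.82
eef_pos: [0.4819, -0.1137, 0.2701]
tool_rot: [0.5, 0.866, 0.0, 0.001]
ft_force: [0.6, -0.3, -1.1]
grip_width: 0.0207
grasp_force: 59.0
```

>>> apply_moves([
  [[0.117,0.034,-0.006],[0,0,0],0],
  [[0.117,0.034,-0.006],[0,0,0],0],
  [[0.117,0.034,-0.006],[0,0,0],0],
  [[0.117,0.034,-0.006],[0,0,0],0],
  [[0.104,0.101,0],[0,0,0],0],
  [[0.104,0.101,0],[0,0,0],0],
  [[0.104,0.101,0],[0,0,0],0],
  [[0.104,0.101,0],[0,0,0],0],
])

```text
clock: 22.48
eef_pos: [0.4877, 0.0934, 0.2749]
tool_rot: [0.5, 0.866, 0.0, 0.002]
ft_force: [-0.1, -0.6, -0.8]
grip_width: 0.0208
grasp_force: 59.0
```

Run:
```python
from h import *
stat()
y=np.radians
plan(mk([.546,.317,.26],down(y(120))),8)
```

```text
t 22.4833 p [0.4877 0.0934 0.2749] q [ 0.19   0.222  0.05   1.396 -0.002  1.238] F [-0.09 -0.6  -0.8 ] w 0.0208 g 59.0
[[-0.499, 0.866, 0.003], [0.866, 0.499, -0.001], [-0.003, 0.002, -1.0]]
8 rows: [0.1029, 0.1014, 0.0093] [0.0001, 0.0001, 0.0] mm 28.9 deg 0.02
```

>>> apply_moves([
  [[0.103,0.101,0.009],[0,0,0],0],
  [[0.103,0.101,0.009],[0,0,0],0],
  [[0.103,0.101,0.009],[0,0,0],0],
  [[0.103,0.101,0.009],[0,0,0],0],
  [[0.103,0.101,0.009],[0,0,0],0],
  [[0.103,0.101,0.009],[0,0,0],0],
  [[0.103,0.101,0.009],[0,0,0],0],
  [[0.103,0.101,0.009],[0,0,0],0],
])

```text
clock: 23.15
eef_pos: [0.5457, 0.3168, 0.2598]
tool_rot: [0.5, 0.866, -0.0, 0.002]
ft_force: [1.0, -0.2, -0.4]
grip_width: 0.0208
grasp_force: 59.0
```

```bash
python3 gz.py
python3 - <<'E'
from h import *
y=np.radians
plan(mk([.546,.317,.195],down(y(120))),7)
E
```

```text
t 23.15 p [0.5457 0.3168 0.2598] q [ 0.527  0.508  0.426  1.488 -0.003  1.575] F [ 0.95 -0.24 -0.38] w 0.0208 g 59.0
[[-0.499, 0.866, 0.002], [0.866, 0.499, -0.002], [-0.003, 0.001, -1.0]]
top 70 zmin -0.0958 mean xy rel [-0.0035 -0.0122]
-0.1 7 [-0.0031 -0.0089 -0.092 ]
-0.08 11 [-0.0068 -0.0077 -0.0852]
-0.05 47 [-0.0008 -0.0098 -0.0472]
-0.035 16 [-0.0016 -0.0117 -0.0366]
side 105 zmin -0.1099 mean xy rel [-0.0066  0.0091]
-0.1 12 [ 0.0002  0.0069 -0.0991]
-0.08 26 [-0.0018  0.0054 -0.0798]
-0.05 52 [-0.0003  0.0036 -0.0502]
-0.035 30 [-0.0029  0.0052 -0.0359]
7 rows: [-0.0015, -0.0006, 0.0451] [0.0, 0.0001, 0.0002] mm 9.0 deg 0.03
```

>>> apply_moves([
  [[0,0,0.06],[0,0,0],0],
  [[0,0,0.06],[0,0,0],0],
  [[0,0,0.06],[0,0,0],0],
  [[0,0,0.06],[0,0,0],0],
  [[0,0,0.06],[0,0,0],0],
  [[0,0,0.06],[0,0,0],0],
  [[0,0,0.05],[0,0,0],0],
  [[0,0,0.03],[0,0,0],0],
])

```text
clock: 23.92
eef_pos: [0.5455, 0.3143, 0.1714]
tool_rot: [0.501, 0.866, -0.001, 0.002]
ft_force: [0.2, -0.4, -1.1]
grip_width: 0.0212
grasp_force: 59.2
```

Run:
```python
from h import *
stat(); T,_=cur(); h=T[:3,3]; tip=h+T[:3,2]*.1194
ims=[]
for n in("top","side","wrist"):
    a,d,c=shot(n); print(n,"tip",np.round(proj(tip,c),1),"dot",np.round(proj([.546,.317,.036],c),1))
    u,v=map(int,proj([.546,.317,.05],c)) if n!="wrist" else (256,230)
    r=25 if n!="wrist" else 150
    ims.append(cv2.resize(a[max(v-r,0):v+r,max(u-r,0):u+r],(266,266),interpolation=cv2.INTER_CUBIC)); print(u-r,v-r,532/r/4)
cv2.imwrite("pics/tip.png",np.hstack(ims)[...,::-1])
```

```text
t 23.9167 p [0.5455 0.3143 0.1714] q [ 0.524  0.537  0.245  1.279 -0.004  1.573] F [ 0.17 -0.36 -1.13] w 0.0212 g 59.2
[[-0.499, 0.867, 0.002], [0.867, 0.499, -0.003], [-0.004, -0.0, -1.0]]
top tip [170.  191.3] dot [170.3 192. ]
144 166 5.32
side tip [195.7 231.1] dot [195.4 234.4]
170 206 5.32
wrist tip [249.7 194.2] dot [251.8 186.3]
106 80 0.8866666666666667
```

View pics/tip.png

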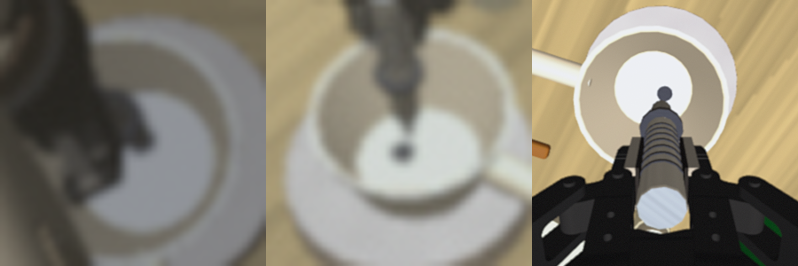

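The side panel shows the dot at px (195.6, 234.6) and the tip just above it at about (196.7, 230.8). In the wrist view the dot is at about (256, 185) and the tip at about (252.6, 195). I'll work out the remaining offset by ray casting.

Run:
```python
from h import *
T,_=cur(); h=T[:3,3]; tip=h+T[:3,2]*.1194; print(tip)
a,d,c=shot("wrist"); g=cv2.cvtColor(a,cv2.COLOR_RGB2GRAY); print(c[0])
w=g[172:206,238:272]; 
for r in w[::2]: print(' '.join('%3d'%x for x in r[::2]))
print(ray(256,185,c,.036)-ray(252.6,195,c,tip[2]), ray(256,185,c,.036), ray(252.6,195,c,tip[2]))
```

```text
[0.54662443 0.31474225 0.05370235]
300.8537526455288
239 239 239 239 239 239 239 239 239 239 239 239 239 239 239 239 239
239 239 239 239 239 239 240 240 241 241 240 239 239 239 239 239 239
239 239 239 239 239 241 242 230 199 221 240 242 239 239 240 239 239
239 239 239 239 241 224 148  90  81  87 131 222 242 239 239 239 239
239 239 239 241 233 116  77  81  82  82  78 108 229 241 239 239 239
239 239 239 241 177  75  81  81  81  80  82  78 161 241 239 239 239
239 239 239 240 129  79  81  82  81  79  81  77 121 241 240 239 239
239 239 240 241 135  77  83  81  82  81  82  78 117 241 239 239 239
240 239 239 241 183  75  81  81  83  83  82  78 170 241 239 239 239
239 239 239 240 235 128  78  83  81  81  76 110 231 241 239 239 239
239 239 239 240 243 232 120  75  81  95 160 233 240 239 239 239 239
239 239 241 241 173 120  76  71  72 127 235 243 240 239 239 240 239
239 240 232 151  71  68  72  72  73  72 109 229 241 239 239 239 239
239 241 145  61  70  73  74  73  74  75  71 115 231 240 239 239 239
241 233  95  67  70  61  56  58  66  68  76  69 186 241 239 239 239
242 173  52  45  42  46  48  46  42  40  42  43 144 242 241 239 239
157  71  44  63  78  82  82  83  80  79  75  67  54 153 234 242 239
[ 0.00073088  0.00504727 -0.01770235] [0.54965758 0.32025577 0.036     ] [0.5489267  0.31520851 0.05370235]
```

Run:
```python
from h import *
T,_=cur(); tip=T[:3,3]+T[:3,2]*.1194; c=cal("wrist")
for tp in((252,194),(251.5,195.5)):
    e=(ray(254,184.8,c,.036)-ray(*tp,c,tip[2]+.003)); e[2]=0
    print(e, "tool frac", (T[:3,:3].T@e/.2).round(4))
e=np.array([.546,.317,0])-tip; e[2]=0; print(e,(T[:3,:3].T@e/.2).round(4))
```

```text
[0.00057342 0.00283776 0.        ] tool frac [ 0.0109  0.0096 -0.    ]
[0.0002809  0.00418646 0.        ] tool frac [ 0.0174  0.0117 -0.    ]
[-0.00125671  0.00179458  0.        ] [ 0.0109 -0.001  -0.    ]
```

>>> apply_moves([
  [[0.006,0.003,0],[0,0,0],0],
  [[0.006,0.003,0],[0,0,0],0],
  [[0,0,0.013],[0,0,0],0],
  [[0,0,0.013],[0,0,0],0],
  [[0,0,0.013],[0,0,0],0],
  [[0,0,0.013],[0,0,0],0],
  [[0,0,0.013],[0,0,0],0],
  [[0,0,0],[0,0,0],0],
])

```text
clock: 24.78
eef_pos: [0.5461, 0.3179, 0.1598]
tool_rot: [0.5, 0.866, 0.0, 0.002]
ft_force: [-0.8, -0.5, -1.8]
grip_width: 0.0207
grasp_force: 59.2
```

```bash
cat > look.py <<'E'
from h import *
stat(); T,_=cur(); tip=T[:3,3]+T[:3,2]*.1194; print(tip)
F=[]
for i in range(4):
    a,d,c=shot("wrist"); F.append(bot.get_obs()["ft_force"])
print("F",np.mean(F,0))
import sys
g=cv2.cvtColor(a,cv2.COLOR_RGB2GRAY)
w=g[172:210,236:272]
for r in w[::2]: print(' '.join('%3d'%x for x in r[::2]))
E
python3 look.py
```

```text
t 24.7833 p [0.5461 0.3179 0.1598] q [ 0.529  0.547  0.23   1.252 -0.004  1.577] F [-0.84 -0.5  -1.82] w 0.0207 g 59.2
[[-0.499, 0.866, 0.004], [0.866, 0.499, -0.002], [-0.003, 0.002, -1.0]]
[0.54649185 0.3176417  0.04039625]
F [-0.36044528 -0.59912653 -1.13519806]
239 239 239 239 239 239 239 239 239 239 239 238 239 239 239 239 239 239
239 239 238 239 239 239 239 239 238 239 239 239 239 239 239 239 238 239
239 239 239 239 239 239 239 239 239 239 238 239 240 239 239 239 239 239
239 239 239 239 239 239 239 239 238 239 239 239 239 239 238 239 239 239
239 239 239 239 239 239 239 239 239 240 239 239 239 239 239 239 239 239
238 238 239 239 239 241 242 238 221 239 242 240 239 239 239 239 239 239
238 239 240 239 242 225 147  92  84 102 162 233 241 239 239 238 238 239
239 239 239 241 224 111  77  82  82  82  77 119 231 240 239 239 238 239
239 239 239 240 137  76  81  81  82  81  83  76 170 241 239 239 239 239
239 239 239 234  98  79  81  81  80  80  82  79 120 240 239 239 239 239
239 239 240 229  95  81  81  76  78  81  81  80 111 239 240 239 239 239
238 238 239 238 110  71  74  71  72  74  77  76 134 241 239 239 239 239
240 239 240 233 113  68  72  73  72  73  73  75 198 243 239 239 239 239
239 240 241 144  62  73  73  73  73  75  76  73 115 230 240 239 239 239
239 240 233  95  66  69  60  55  59  66  68  75  67 185 241 239 239 239
240 241 172  53  44  42  46  47  45  43  43  41  42 144 243 241 239 239
240 156  69  44  64  76  83  83  83  81  78  76  68  54 152 233 242 239
155  58  74  80  82  82  82  83  82  84  83  83  84  78  58  94 196 241
 61  81  84  83  83  82  83  82  82  81  82  82  81  82  80  70  59 182
```

Run:
```python
from h import *
T,_=cur(); tip=T[:3,3]+T[:3,2]*.1194; c=cal("wrist")
for tp in((251,196),(250.5,197)):
    e=(ray(252,191,c,.036)-ray(*tp,c,tip[2]+.003)); e[2]=0
    print(e, "tool frac", (T[:3,:3].T@e/.2).round(4))
print(proj(tip,c),proj(tip+[0,0,.003],c))
```

```text
[-0.00018585  0.00208854  0.        ] tool frac [ 0.0095  0.0044 -0.    ]
[-0.00025994  0.00306068  0.        ] tool frac [ 0.0139  0.0065 -0.    ]
(np.float64(249.93228092004492), np.float64(194.1758249978556)) (np.float64(249.9264694152207), np.float64(195.21269600851886))
```

>>> apply_moves([
  [[0.0065,0.0035,0],[0,0,0],0],
  [[0,0,0.01],[0,0,0],0],
  [[0,0,0.01],[0,0,0],0],
  [[0,0,0.01],[0,0,0],0],
  [[0,0,0.01],[0,0,0],0],
  [[0,0,0.01],[0,0,0],0],
  [[0,0,0],[0,0,0],0],
  [[0,0,0],[0,0,0],0],
])

```text
clock: 25.65
eef_pos: [0.5466, 0.3196, 0.1508]
tool_rot: [0.5, 0.866, 0.001, 0.002]
ft_force: [0.2, 0.4, 0.2]
grip_width: 0.0207
grasp_force: 59.2
```

```bash
python3 look.py
```

```text
t 25.65 p [0.5466 0.3196 0.1508] q [ 0.531  0.554  0.218  1.231 -0.003  1.579] F [0.17 0.37 0.17] w 0.0207 g 59.2
[[-0.499, 0.866, 0.005], [0.866, 0.499, -0.001], [-0.003, 0.004, -1.0]]
[0.54715045 0.31950399 0.03141364]
F [ 0.02330223 -0.18674049  0.39577177]
239 238 238 239 239 239 238 239 239 238 238 238 238 239 238 239 239 238
238 238 238 238 238 238 238 238 238 238 239 238 238 238 239 238 239 238
238 238 239 238 239 238 239 238 239 238 239 238 238 239 238 238 238 239
238 238 239 239 238 238 238 238 239 238 238 239 239 239 239 239 239 238
239 238 238 238 239 238 239 239 238 238 239 238 239 239 238 239 239 238
238 239 238 239 238 238 238 238 239 238 238 238 239 239 238 239 238 239
238 239 238 238 239 239 239 239 239 239 238 239 238 238 239 238 239 239
239 238 239 238 239 241 241 239 239 242 240 239 239 239 238 239 238 239
239 238 238 239 240 223 147 110 102 158 226 241 239 238 239 238 239 239
239 238 239 239 163  88  77  82  80  77  98 189 241 239 239 238 238 238
239 238 240 205  83  80  81  81  79  81  80 100 230 240 238 239 238 238
239 238 240 161  75  74  73  71  71  75  76  74 186 240 238 238 238 239
238 239 240 131  68  69  72  72  71  72  75  72 154 241 239 238 238 239
239 239 241 118  64  72  75  72  73  73  76  72 111 231 240 238 238 239
239 240 233  88  66  70  61  56  57  67  69  73  69 185 240 238 238 238
240 241 171  55  45  42  48  49  47  44  42  41  44 142 242 240 239 239
240 155  57  44  63  76  83  84  83  80  78  75  67  56 151 232 242 239
154  59  73  81  82  83  81  82  82  83  83  83  84  79  60  82 195 241
 61  81  83  84  82  82  81  82  82  83  82  82  82  82  82  69  60 181
```

>>> apply_moves([
  [[0,0,0.006],[0,0,0],0],
  [[0,0,0.006],[0,0,0],0],
  [[0,0,0],[0,0,0],0],
  [[0,0,0],[0,0,0],0],
  [[0,0,0],[0,0,0],0],
  [[0,0,0],[0,0,0],0],
  [[0,0,0],[0,0,0],0],
  [[0,0,0],[0,0,0],0],
])

```text
clock: 26.52
eef_pos: [0.5466, 0.3196, 0.1484]
tool_rot: [0.5, 0.866, 0.001, 0.002]
ft_force: [-0.3, -0.1, 0.6]
grip_width: 0.0204
grasp_force: 59.3
```

```bash
python3 look.py | head -5; python3 gz.py; python3 dish.py 2>&1|tail -4; python3 tub.py
```

```text
t 26.5167 p [0.5466 0.3196 0.1484] q [ 0.531  0.556  0.214  1.226 -0.004  1.579] F [-0.33 -0.09  0.6 ] w 0.0204 g 59.3
[[-0.499, 0.866, 0.005], [0.866, 0.499, -0.001], [-0.004, 0.004, -1.0]]
[0.54718152 0.31948243 0.0290452 ]
F [-0.16438433  0.156496    0.50239762]
239 238 238 238 238 238 238 238 239 239 238 239 238 238 238 239 238 239
t 26.7167 p [0.5466 0.3196 0.1484] q [ 0.531  0.556  0.214  1.226 -0.003  1.579] F [-0.74 -0.09  0.78] w 0.0208 g 59.3
[[-0.499, 0.866, 0.005], [0.866, 0.499, -0.001], [-0.003, 0.004, -1.0]]
top 74 zmin -0.11 mean xy rel [-0.0001 -0.0113]
-0.1 31 [ 0.0023 -0.0043 -0.0999]
-0.08 4 [-0.0063 -0.0089 -0.0852]
-0.05 35 [-0.0009 -0.0123 -0.0497]
-0.035 10 [-0.0013 -0.0128 -0.0365]
side 166 zmin -0.1099 mean xy rel [-0.0056  0.0042]
-0.1 88 [ 0.0002 -0.     -0.0991]
-0.08 21 [-0.0032 -0.0005 -0.0804]
-0.05 46 [-0.0029 -0.0012 -0.0485]
-0.035 27 [-0.0026  0.0034 -0.0357]
top 195 ((0.5329751968383789, 0.3131024241447449), 0.06307016313076019) 0.08916941034973795 [-0.00033058  0.02041603  0.08383581]
dot 2 171.53932584269663 193.46067415730337 [0.54162644 0.31299601 0.036     ] depth 0.03560915612057855
side 205 ((0.5300954580307007, 0.3174843490123749), 0.0674205794930458) 0.0901750060980905 [-0.01195507  0.00657788  0.09452962]
dot 8 195.44235924932977 234.25469168900804 [0.54616457 0.31654649 0.036     ] depth 0.03641099733211622
t 26.9167 p [0.5465 0.3196 0.1483] q [ 0.531  0.556  0.214  1.226 -0.004  1.579] F [0.03 0.09 0.36] w 0.0207 g 59.3
[[-0.499, 0.866, 0.005], [0.866, 0.499, -0.001], [-0.003, 0.004, -1.0]]
16 [272. 182.] [0.581 0.013 0.026]
20 [290. 183.] [ 0.576 -0.04   0.025]
22 [263. 202.] [0.519 0.041 0.026]
--
20 [258. 173.] [ 0.575 -0.038  0.027]
17 [247. 181.] [0.577 0.017 0.025]
16 [254. 193.] [0.519 0.044 0.027]
--
```

```bash
python3 -c "
from h import *
print(bot.job_done())"
```

```text
the job is handed in; nothing more can be done
None
```

The job is handed in, and no verdict came back: by my measurements the three props are in the tub, the dish is upright on its bat, and the gauge is held upright, tip within about 3 mm of the dot, plunger about 7–8 mm in at roughly 1.6 N.

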